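Clamp a tenoned timber in the wing-cam jig

TASK

Put the tenoned timber flat in the bench jig with its plain end butted squarely against the upright steel stop plate and its tenon pointing away from the plate, then turn the wing knob clockwise until its cam holds the timber snugly against the wooden fence. Tighten by feel, without bruising the timber, and do not lean on the stop plate with the fingers or force the timber against it. Leave the nut, tools and other things lying about where they are.

Things in the scene. Friction and masses are not known exactly. Their poses are not given: they have to be found in the camera images.
- jig: Clamping jig: plywood board, 12 mm thick, screwed to the bench. Origin on its underside, z up. In its frame the board spans x -95 to 65, y -70 to 130 mm; its top, the bed, is at z = 12. Steel stop plate at the -y end, wooden fence along y at the +x side, wing knob at the -x side
- seat (a point): Where the middle of the seated timber's main part belongs: jig (0, 25, 34.5) mm, axes as the jig. The timber lies along y, plain end against the plate, tenon to +y. The fence makes the true x differ by up to 3.5 mm either way
- fence_line (a point): Nominal middle of the top edge of the fence's working face, jig (20, 25, 24) mm. The fence is a dark wood strip, 19 mm wide with its rubber backing, y -45 to 95, top at z = 24 mm; it gives about 1 mm per 12 N. It is screwed down anywhere within 3.5 mm either way along jig x; this point does not follow that
- plate_face (a point): Middle of the top edge of the stop plate's working face, jig (-35, -50, 100) mm, axes as the jig. Upright bare steel plate 6 mm thick, x -100 to 30, top at z = 100 mm. It stands 41 mm from the knob's axis: the wing tips (32 mm radius) sweep past it with 9 mm to spare, and fingers opened wide would strike it. Fingers may lean on it with 8 N at most, the timber with 40 N
- timber: Loose tenoned timber, pale wood, 0.15 to 0.25 kg: main part 40 (x) x 150 (y) x 45 mm (z); at its +y end a tenon 14 wide, 25 high, 30 mm long. Origin at the centre of the main part's underside. Lower it into the jig held across its 40 mm near the top, some 30 mm from the middle towards the tenon: there the fingers clear the knob, and tips over 15 mm above its underside clear the fence
- timber_centre (a point): Centre of the timber's main part, 22.5 mm above its underside; axes as timber
- tenon_end (a point): Centre of the tenon's end face, 105 mm from timber_centre along the timber's +y
- wing_grip (a point): On the knob's vertical axis at mid height of the wings, jig (-42, -9, 82) mm; it does not turn, axes as the jig. The knob is a flat bare aluminium butterfly, 64 mm long over two round lobes, 10 mm thick, 28 mm high at the lobes, 22 mm in the middle, on a 16 mm stem. Pinch it across the 10 mm, at the middle
- wing_cam (a joint): Turn of the wing knob, 0 to 2.9 rad, growing clockwise from above; starts at 0 to 0.4. The wings' long direction, counter-clockwise from the jig's x axis, is 2.094 minus this value. Turns against about 0.06 N m of friction and stays where left. Once the cam bites, the torque to turn it grows by about 0.02 N m per newton on the timber: about 0.3 N m in all when right
- cam_axis (a point): On the knob's axis at the cam, jig (-42, -9, 18) mm, not turning. Dark steel cam disc under the knob, fixed to it. Radius 22 mm, 9 mm off centre: it reaches 22 - 9 cos(wing_cam) mm towards the fence and meets a timber against the fence at about 1.15 to 2 rad. It pushes the timber to fence and plate as it comes on and does not spring back. Snug is over 5 N on the timber, 12 N is right, over 25 N bruises it
- screwdriver: Screwdriver lying beyond the jig; a bystander, leave alone. Origin at its underside
- hammer: Hammer lying beyond the jig; a bystander, leave alone. Origin at its underside
- brush: Brush lying near the robot; a bystander, leave alone. Origin at its underside
- screw_jar: Jar, 64 mm wide, 75 mm high, right of the jig; a bystander, leave alone. Origin at its underside
- offcut: Flat wood offcut 90 x 50 x 22 mm beyond the timber; a bystander, leave alone. Origin at its underside
- tape_case: Black tape case 60 mm high, right of the robot; a bystander, leave alone. Origin at its underside
- nut: Steel nut 22 mm wide, 10 mm high, lying on the jig board's near corner, 12 mm up; a bystander, leave alone. Origin at its underside
Not all that is in view belongs to the job. What is shaped like the timber but blue, orange or pink is not meant.

How it is judged (in metres and radians):
On the way, in this order (a step that is already met when the one before it is completed fails the run):
1. the timber lies flat in the jig, square, its plain end against the stop plate (z of timber_centre in the frame of jig below 0.0375 m and y of timber_centre in the frame of jig below 0.0285 m and x of timber_centre in the frame of jig between -0.013 and 0.0075 m and angle between the y axis of timber and the y axis of jig, either way round below 0.12 rad and y of tenon_end in the frame of jig above 0.12 m), for 0.2 s.
2. the cam bears on the timber with more than 5 N (contact force between wing_cam and timber above 5 N), for 0.3 s.
At the end, for the whole second after the job is handed in: The timber lies flat on the jig board (height within about 3 mm), its plain end within 3.5 mm of the stop plate, tenon pointing away from the plate, square with the fence within 0.04 rad, at rest and held by the cam with more than 5 N (z of timber_centre in the frame of jig between 0.031 and 0.0375 m and y of timber_centre in the frame of jig below 0.0285 m and x of timber_centre in the frame of jig between -0.006 and 0.0075 m and angle between the y axis of timber and the y axis of jig, either way round below 0.04 rad and contact force between wing_cam and timber above 5 N and linear speed of timber below 0.01 m/s and y of tenon_end in the frame of jig above 0.12 m); the robot touches nothing.
It fails at once if the cam bruises the timber (more than 25 N) (contact force between wing_cam and timber above 25 N).
It fails at once if the fingers lean on the stop plate with more than 8 N (contact force between the fingers and jig_c1 above 8 N).
It fails at once if the arm leans on the stop plate with more than 8 N (contact force between the arm and jig_c1 above 8 N).
It fails at once if the timber is forced against the stop plate with more than 40 N (contact force between timber and jig_c1 above 40 N).
It fails at once if a bystander is shifted by more than 20 mm (distance of any of screwdriver, hammer, brush, screw_jar, offcut, tape_case, nut from where it was at the start of the episode above 0.02 m).
It also fails if it takes over 72 s, if anything falls off the work surface, if the arm or the gripper's body presses on something with over 40 N, if the wrist force passes 120 N, or if a joint passes its speed limit or range.

ROBOT

A 6-joint arm with a two-finger parallel gripper is mounted at the origin on the work surface. World frame = base frame: x ahead of the robot, y to its left, z up, the work surface at z = 0. Lengths are in mm, angles in rad, forces in N, time in s.
With the tool pointing down it reaches from about 300 to 875 mm from the base axis. Payload 6.4 kg.
Tool frame: the origin (TCP) lies on the centre line of the jaws, within the pads' length; the fingertips stand 11 mm ahead of it and the grasp point (between the pads) lies 8 mm behind it; z points along the fingers, x is the direction in which the jaws open and shut, and the axes are right-handed (so a half turn about z gives the same grasp; the last joint's range is limited). The gripper opens to 85 mm and grips with 20 to 120 N. Pads are 22 mm wide; open, the fingers measure 114 mm over their backs; the gripper's body (76 mm by 85 mm) begins 54 mm behind the grasp point. The pads swing forward as they close: fully open they stand 13 mm farther back than shut.
Start: joints at [0.994, 0.181, 1.607, -0, 1.354, -0.206], TCP at [208.347, 535.941, 242.288] pointing down, gripper open.
Joint ranges: [-2.99, 2.99], [-0.89, 2.07], [0.3, 2.58], [-1.14, 4.28], [0, 2.63], [-3.12, 3.12]. Speed limits (rad/s): [2.57, 2.57, 3.01, 3.14, 3.14, 3.14].

INTERFACE

Orientations are given as a unit quaternion [w, x, y, z].
In Python, from rig import * gives the robot as it stands.
- The arm moves only by the tool play_rows, never from a script. Its argument "increments" is a list of rows, each a list of 3 entries, a list of its own where there are three numbers: the turn, a rotation vector about the world's x, y, z in degrees, then the shift along the world's x, y, z in mm, then the opening, from 0 (shut) to 1 (fully open). A call has 1 to 8 rows; each row is the pose to reach, as a shift and turn from the pose measured when the call began; what a row does not reach only later rows make up. A row lasts 1/12 s, in which the tool goes at most 41.7 mm and 7.16 degrees, less where a joint would pass 70% of its speed; a pose out of reach is approached as far as the arm can. A call with a gripper value outside its range is refused whole. The fingers move at their own pace and stop on an object; "squeeze" is the grip in N (left out, the last holds). Time passes only in rows, so rows that repeat a pose let the fingers close. It gives the time, the measured TCP pose, the force and the opening at its end, in the units of the state.
- get_state(): the state, without advancing time (a new reading comes with each control period).
- read_camera(name): name is "side" or "top"; returns the picture (384x512x3 uint8, blue, green, red); there is no depth.
- calibration(name): a dict with "fx", "fy", "cx", "cy" (pixels), "dist_coeffs" ([k1, k2, p1, p2, k3] as OpenCV has them; the pictures are not rectified), "rvec" (rotation vector, rad) and "tvec" (3), from world to camera coordinates, as OpenCV has them. Camera axes: x right, y down, z forward; pixel columns grow to the right and rows downward; lengths in mm; the calibration is good to about 2 mm. A picture is of the moment at which its call begins. calibration takes no time and is no camera call.
- finish_job(): hands the job in, once; it reports no verdict.
The state is a dict: "clock": time; "joints": joint angles; "joint_velocities": joint speeds; "effort": joint torques, N m; "eef_pos": TCP position; "orientation": TCP orientation; "wrist_force": force on the tool from outside, world axes, zero at the start; "moment": the same for the moment, N m; "finger_gap": opening from 0.0 (shut) to 1.0 (fully open).
Only numpy, scipy, OpenCV 4.12 (cv2) and the standard library are available. Lean on these libraries where they do the work, as an engineer would, in place of code of your own. Each camera call takes 0.05 s, during which the arm holds its last target.

## Working session

There is one attempt and no reset: what is moved stays moved. The work goes in short steps, Python scripts to look and compute and a tool call to move; the robot and the scene stay as the last step left them, time stands still between calls to the robot, and variables do not carry over. Pictures are saved under pics/ and viewed, and the job is handed in when it is done.

Besides the shell and the picture viewer there is one more tool, called as name([rows], argument=value, ...), one row to a line, values as JSON. play_rows: Moves the arm, as the interface text tells. Its arguments: {"type":"object","properties":{"increments":{"type":"array","items":{"type":"array"}},"squeeze":{"type":"number"}},"required":["increments"]}

```bash
ls; mkdir -p pics; python3 - <<'E'
from rig import *
import cv2
for n in("side","top"):
    im=read_camera(n); cv2.imwrite(f"pics/{n}0.png",im); print(n,calibration(n))
print(get_state())
E
```

```text
pics
side {'fx': 413.64337463554756, 'fy': 413.64337463554756, 'cx': 259.6627171596949, 'cy': 188.6186941985782, 'dist_coeffs': array([-0.12168785,  0.        ,  0.        ,  0.        ,  0.        ]), 'rvec': array([ 2.22499838, -0.68137638,  0.32461778]), 'tvec': array([-401.35969044,  228.89882363,  980.65310427])}
top {'fx': 457.4368038052046, 'fy': 457.4368038052046, 'cx': 255.16232238766062, 'cy': 193.64170816040914, 'dist_coeffs': array([-0.18021125,  0.        ,  0.        ,  0.        ,  0.        ]), 'rvec': array([ 2.18762204, -2.17810123,  0.10987756]), 'tvec': array([ -25.6932228 ,  473.41167568, 1588.20433344])}
{'clock': 0.1, 'joints': array([ 9.93700467e-01,  1.81449895e-01,  1.60788996e+00,  7.05914028e-06,
        1.35380805e+00, -2.06268539e-01]), 'joint_velocities': array([-0.00098532, -0.00181322, -0.00338772, -0.00030705,  0.00079854,
        0.00071847]), 'effort': array([ 5.61821480e-05, -4.45880985e+01, -3.52238166e+01, -2.34260415e-04,
        4.08624241e-03,  3.20646711e-05]), 'eef_pos': array([208.07450125, 535.52630605, 241.49243293]), 'orientation': array([ 2.95131868e-04,  8.25344546e-01,  5.64628883e-01, -7.19450399e-04]), 'wrist_force': array([-0.13753485,  0.0485112 , -0.56144571]), 'moment': array([ 0.02752791,  0.02973215, -0.00895386]), 'finger_gap': 1.0010075733665948}
```

View pics/side0.png

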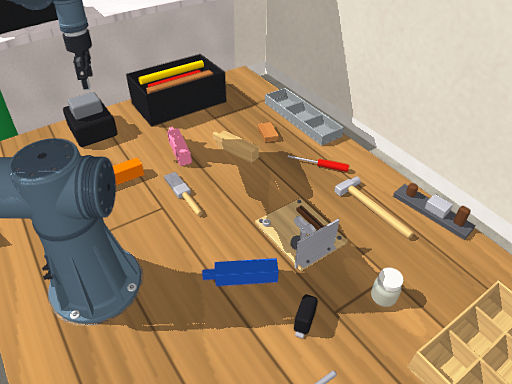

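View pics/top0.png

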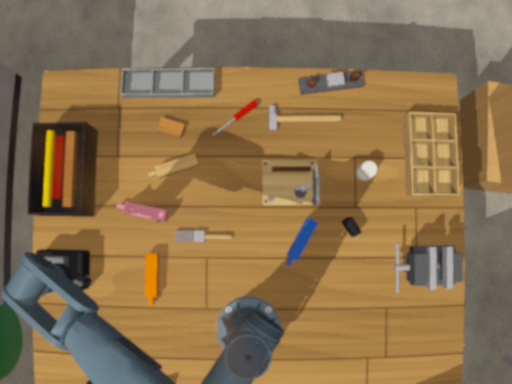

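```bash
python3 - <<'E'
import cv2,numpy as np
t=cv2.imread("pics/top0.png");s=cv2.imread("pics/side0.png")
def z(im,u0,v0,w,h,k):
    return cv2.resize(im[v0:v0+h,u0:u0+w],None,fx=k,fy=k,interpolation=cv2.INTER_CUBIC)
cv2.imwrite("pics/a1.png",z(t,250,145,80,70,8))
cv2.imwrite("pics/a2.png",z(t,135,140,80,50,8))
cv2.imwrite("pics/a3.png",z(s,250,190,105,85,7))
cv2.imwrite("pics/a4.png",z(s,200,115,80,60,8))
E
```

```text
(no output)
```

View pics/a1.png

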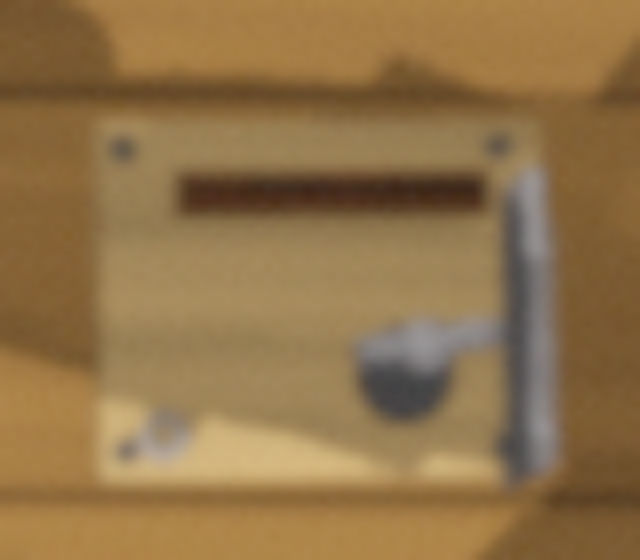

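View pics/a2.png

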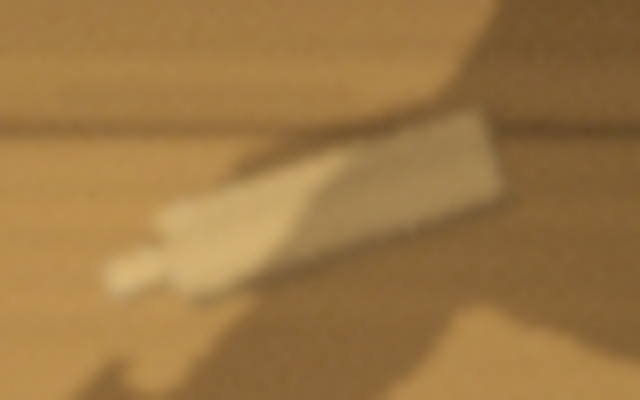

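View pics/a3.png

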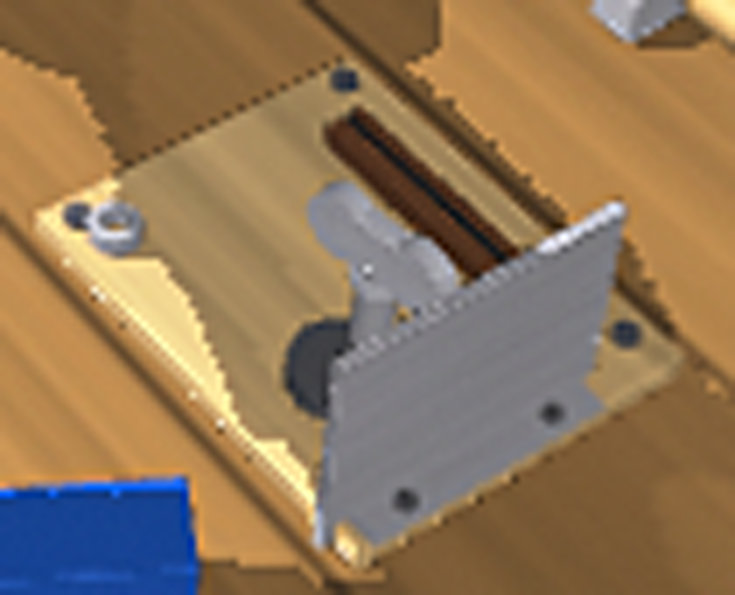

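View pics/a4.png

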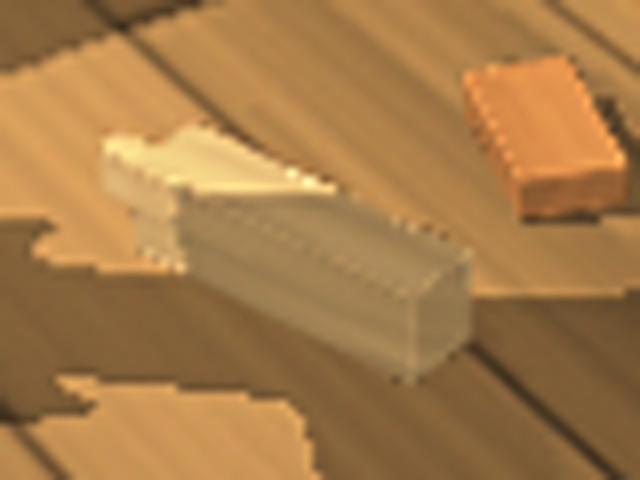

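```bash
cat > h.py <<'E'
import numpy as np,cv2
from scipy.optimize import least_squares
from rig import *
C={n:calibration(n) for n in("side","top")}
def proj(n,P):
    c=C[n];K=np.array([[c['fx'],0,c['cx']],[0,c['fy'],c['cy']],[0,0,1]])
    return cv2.projectPoints(np.asarray(P,float).reshape(-1,1,3),c['rvec'],c['tvec'],K,c['dist_coeffs'])[0].reshape(-1,2)
def ray(n,uv,z):
    c=C[n];K=np.array([[c['fx'],0,c['cx']],[0,c['fy'],c['cy']],[0,0,1]])
    d=cv2.undistortPoints(np.array(uv,float).reshape(-1,1,2),K,c['dist_coeffs']).reshape(-1,2)
    R=cv2.Rodrigues(c['rvec'])[0];o=-R.T@c['tvec'];d=np.c_[d,np.ones(len(d))]@R
    return o+d*((z-o[2])/d[:,2])[:,None]
def world(p,L):
    L=np.asarray(L,float);c,s=np.cos(p[2]),np.sin(p[2])
    return np.c_[p[0]+c*L[:,0]-s*L[:,1],p[1]+s*L[:,0]+c*L[:,1],L[:,2]]
def crop(uv,u0,v0,k): return (np.array(uv,float)+.5)/k-.5+[u0,v0]
def fit(obs,p0):
    f=lambda p:np.concatenate([(proj(n,world(p,L))-uv).ravel() for n,L,uv in obs])
    r=least_squares(f,p0,loss='soft_l1');return r.x,f(r.x)
def box(im,n,p,pts,edges,col=(0,0,255)):
    q=proj(n,world(p,pts))
    for a,b in edges: cv2.line(im,tuple(np.int32(q[a]*8)),tuple(np.int32(q[b]*8)),col,1,cv2.LINE_AA,0)
E
python3 - <<'E'
from h import *
tJ=crop([(100,120),(543,120),(100,485)],250,145,8);LtJ=[(65,130,12),(65,-70,12),(-95,130,12)]
sJ=crop([(38,215),(345,62),(685,352),(625,207),(335,367),(328,545)],250,190,7)
LsJ=[(-95,130,12),(65,130,12),(65,-70,12),(30,-53,100),(-100,-53,100),(-100,-56,12)]
print(ray('top',tJ,12),ray('side',sJ[:3],12))
for o in ([('top',LtJ,tJ)],[('side',LsJ,sJ)],[('top',LtJ,tJ),('side',LsJ,sJ)]):
    p,r=fit(o,[560,0,0]);print('jig',p.round(3),r.round(1))
tT=crop([(158,212),(482,108),(507,190),(193,298)],135,140,8);LtT=[(20,75,45),(20,-75,45),(-20,-75,45),(-20,75,45)]
sT=crop([(470,252),(412,295),(185,190),(410,382),(187,272)],200,115,8);LsT=[(20,-75,45),(-20,-75,45),(-20,75,45),(-20,-75,0),(-20,75,0)]
for o in ([('top',LtT,tT)],[('side',LsT,sT)],[('top',LtT,tT),('side',LsT,sT)]):
    p,r=fit(o,[600,300,.3]);print('tim',p.round(3),r.round(1))
E
```

```text
[[ 596.37462338  -47.88233702   12.        ]
 [ 597.96764141 -246.41284399   12.        ]
 [ 433.50031038  -48.26149239   12.        ]] [[ 436.95337665  -49.87842934   12.        ]
 [ 591.52733425  -47.96799598   12.        ]
 [ 599.74365735 -244.06074318   12.        ]]
jig [ 5.31712e+02 -1.77640e+02  1.20000e-02] [-0.3  0.3  0.1  0.1  0.1 -0.5]
jig [ 532.26  -177.692  138.254] [-0.8  0.4  0.3 -0.7  0.3  0.6 -0.3 -0.1  0.7  0.4 -0.4 -1.1]
jig [ 532.234 -177.775   18.869] [-0.4  0.5  0.  -0.2  0.4 -0.3 -0.7  0.3  0.5 -0.7  0.3  0.8 -0.3  0.
  0.6  0.3 -0.5 -1.1]
tim [5.71339e+02 2.52782e+02 3.26000e-01] [ 0.1  0.1  0.1 -0.4  0.5  0.1 -0.9  0.1]
tim [5.84830e+02 2.54473e+02 1.34000e-01] [ 2.2  0.9  0.   0.4 -1.  -6.7  0.3  0.7 -0.7 -6.1]
tim [5.71305e+02 2.52827e+02 3.19000e-01] [ 0.1 -0.   0.2 -0.2  0.4  0.3 -1.  -0.   1.   0.2  0.6  0.7 -6.5 -3.1
  0.8  1.  -6.1 -2.4]
```

```bash
python3 - <<'E'
from h import *
c=C['side'];print('cam',-cv2.Rodrigues(c['rvec'])[0].T@c['tvec'])
tT=crop([(158,212),(482,108),(507,190),(193,298)],135,140,8);LtT=[(20,75,45),(20,-75,45),(-20,-75,45),(-20,75,45)]
sT=crop([(470,252),(412,295),(410,382),(137,248)],200,115,8);LsT=[(20,-75,45),(-20,-75,45),(-20,-75,0),(-20,75,0)]
for o in ([('top',LtT,tT)],[('side',LsT,sT)],[('top',LtT,tT),('side',LsT,sT)]):
    p,r=fit(o,[600,300,.3]);print('tim',p.round(3),r.round(1))
J=[532.2,-177.8,.019]
fe=[(20,-45,24),(20,95,24),(39,95,24),(39,-45,24)]
def cube(x0,x1,y0,y1,z0,z1): return [(x,y,z) for x in(x0,x1) for y in(y0,y1) for z in(z0,z1)]
E=[(a,b) for a in range(8) for b in range(a) if bin(a^b).count('1')==1]
def draw(n,u0,v0,w,h,k,name,items):
    im=cv2.imread(f"pics/{n}0.png");im=cv2.resize(im[v0:v0+h,u0:u0+w],None,fx=k,fy=k,interpolation=cv2.INTER_CUBIC)
    for P,pts,col in items:
        q=((proj(n,world(P,pts))-[u0,v0]+.5)*k-.5)
        for a,b in E: cv2.line(im,tuple(np.int32(q[a])),tuple(np.int32(q[b])),col,1,cv2.LINE_AA)
    cv2.imwrite(name,im)
jj=[(J,cube(-95,65,-70,130,0,12),(0,0,255)),(J,cube(-100,30,-56,-50,12,100),(255,0,0)),(J,cube(20,39,-45,95,12,24),(0,255,0))]
draw('top',250,145,80,70,8,'pics/b1.png',jj);draw('side',250,190,105,85,7,'pics/b3.png',jj)
tt=[(p,cube(-20,20,-75,75,0,45),(0,0,255)),(p,cube(-7,7,75,105,10,35),(255,0,0))]
draw('top',135,140,80,50,8,'pics/b2.png',tt);draw('side',200,115,80,60,8,'pics/b4.png',tt)
E
```

```text
cam [  -5.50630228 -693.26847252  833.37463912]
tim [5.71339e+02 2.52782e+02 3.26000e-01] [ 0.1  0.1  0.1 -0.4  0.5  0.1 -0.9  0.1]
tim [5.71817e+02 2.56905e+02 3.07000e-01] [ 0.4 -0.3 -0.2  0.1  0.   0.4 -0.2 -0.2]
tim [5.70972e+02 2.54457e+02 3.16000e-01] [-0.3  0.  -0.2 -0.1 -0.   0.4 -1.5  0.   0.7  0.   0.2  0.5  0.4  0.8
 -0.1  0.4]
```

View pics/b1.png

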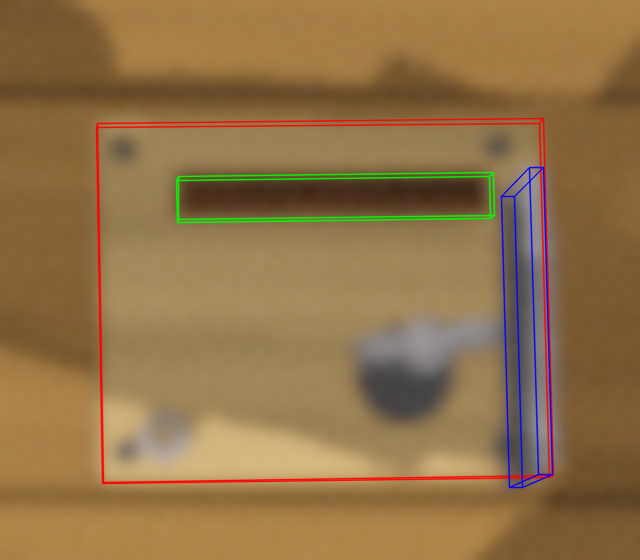

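View pics/b3.png

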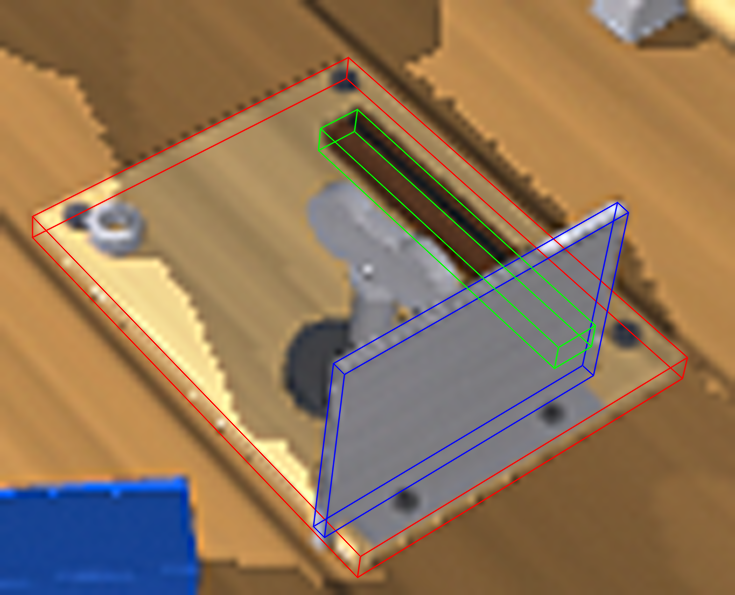

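View pics/b2.png

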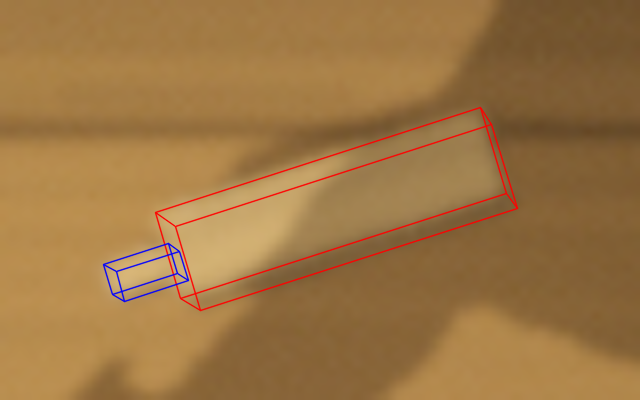

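View pics/b4.png

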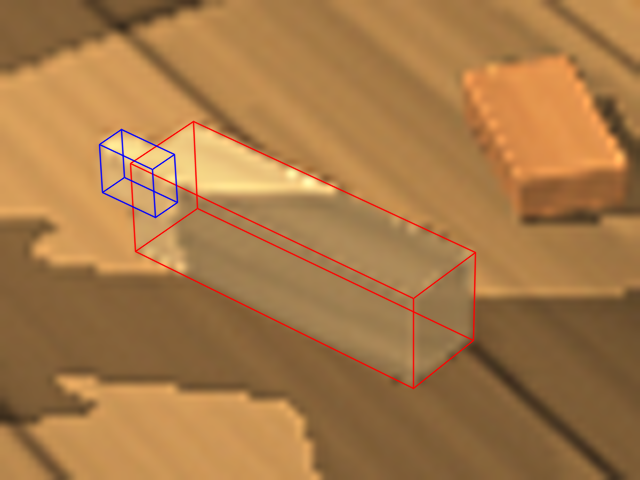

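```bash
python3 - <<'E'
from h import *
im=cv2.imread("pics/top0.png").astype(float)
def edge(pts_a,pts_b,ch=None,n=40,half=4,m=None):
    # sample profiles normal to line a-b in image; return edge points
    a,b=np.array(pts_a),np.array(pts_b);d=(b-a)/np.linalg.norm(b-a);nn=np.array([-d[1],d[0]])
    s=np.linspace(-half,half,half*10+1);out=[]
    for t in np.linspace(.08,.92,n):
        P=a+(b-a)*t+s[:,None]*nn
        v=np.stack([cv2.remap(im[...,c],P[:,0].astype(np.float32)[None],P[:,1].astype(np.float32)[None],cv2.INTER_CUBIC)[0] for c in range(3)],1)
        v=cv2.GaussianBlur(v,(1,9),0)
        g=np.abs(np.gradient(v,axis=0)).sum(1);i=g.argmax()
        out.append(a+(b-a)*t+s[i]*nn)
    return np.array(out)
def rep(name,a,b,z,ax,half=3):
    w=ray('top',edge(a,b,half=half),z); 
    i=1-ax
    c=np.polyfit(w[:,i],w[:,ax],1); r=w[:,ax]-np.polyval(c,w[:,i])
    k=abs(r)<np.median(abs(r))*3+.2;c=np.polyfit(w[k,i],w[k,ax],1)
    print(name,'slope',c[0].round(4),'val@mid',np.polyval(c,w[:,i].mean()).round(2),'mid',w[:,i].mean().round(1),'res',np.std(r[k]).round(2),k.sum())
J=[532.2,-177.8,.015]
P=lambda L:proj('top',world(J,L))
q=P([(65,130,12),(-95,130,12)]);rep('left(y=130)',q[0],q[1],12,1)
q=P([(65,130,12),(65,-60,12)]);rep('top(x=65)',q[0],q[1],12,0)
q=P([(-95,130,12),(-95,-40,12)]);rep('bot(x=-95)',q[0],q[1],12,0)
q=P([(20,90,24),(20,-40,24)]);rep('fence near(z24)',q[0],q[1],24,0,2)
q=P([(39,90,24),(39,-40,24)]);rep('fence far',q[0],q[1],24,0,2)
q=P([(30,-50,100),(-100,-50,100)]);rep('plate face top',q[0],q[1],100,1,2)
q=P([(30,-56,100),(-100,-56,100)]);rep('plate back top',q[0],q[1],100,1,2)
T=[571.2,254,.318]
P=lambda L:proj('top',world(T,L))
for nm,a,b,ax in(('far',(20,75,45),(20,-75,45),0),('near',(-20,75,45),(-20,-75,45),0),('plain',(20,-75,45),(-20,-75,45),1),('tenonend',(20,75,45),(8,75,45),1)):
    q=P([a,b]);rep(nm,q[0],q[1],45,ax)
E
```

```text
left(y=130) slope 0.0046 val@mid -47.94 mid 515.0 res 0.76 34
top(x=65) slope 0.0099 val@mid 600.15 mid -141.6 res 2.24 40
bot(x=-95) slope -0.0056 val@mid 434.17 mid -134.1 res 0.4 40
fence near(z24) slope -0.0171 val@mid 553.44 mid -152.4 res 0.32 34
fence far slope -0.0094 val@mid 571.5 mid -152.1 res 0.34 38
plate face top slope 0.0184 val@mid -225.43 mid 497.7 res 0.72 39
plate back top slope 0.0311 val@mid -236.56 mid 497.9 res 1.0 40
far slope -0.3244 val@mid 590.91 mid 260.4 res 0.71 35
near slope -0.311 val@mid 552.88 mid 247.9 res 0.52 32
plain slope 0.3199 val@mid 184.25 mid 594.1 res 0.46 39
tenonend slope 0.4716 val@mid 330.22 mid 560.9 res 0.58 40
```

play_rows([
  [[0, 0, -50.7], [354, -252.5, -80], 0.8],
  [[0, 0, -50.7], [354, -252.5, -80], 0.8],
  [[0, 0, -50.7], [354, -252.5, -80], 0.8],
  [[0, 0, -50.7], [354, -252.5, -80], 0.8],
  [[0, 0, -50.7], [354, -252.5, -80], 0.8],
  [[0, 0, -50.7], [354, -252.5, -80], 0.8],
  [[0, 0, -50.7], [354, -252.5, -80], 0.8],
  [[0, 0, -50.7], [354, -252.5, -80], 0.8],
], squeeze=40)

```text
clock: 0.77
eef_pos: [476.0, 343.8, 180.7]
orientation: [0.0, 0.988, 0.154, -0.001]
wrist_force: [0.0, 1.4, 0.1]
finger_gap: 0.799
```

play_rows([
  [[0, 0, 0.4], [86, -61, -70], 0.8],
  [[0, 0, 0.4], [86, -61, -70], 0.8],
  [[0, 0, 0.4], [86, -61, -70], 0.8],
  [[0, 0, 0.4], [86, -61, -70], 0.8],
  [[0, 0, 0.4], [86, -61, -70], 0.8],
  [[0, 0, 0.4], [86, -61, -70], 0.8],
])

```text
clock: 1.27
eef_pos: [561.5, 282.7, 110.2]
orientation: [-0.0, 0.988, 0.157, -0.002]
wrist_force: [-0.7, -0.4, 0.3]
finger_gap: 0.798
```

```bash
python3 - <<'E'
from h import *
for n in("side","top"):
    im=read_camera(n); cv2.imwrite(f"pics/{n}1.png",im)
t=cv2.imread("pics/top1.png");s=cv2.imread("pics/side1.png")
def z(im,u0,v0,w,h,k):
    return cv2.resize(im[v0:v0+h,u0:u0+w],None,fx=k,fy=k,interpolation=cv2.INTER_CUBIC)
cv2.imwrite("pics/c.png",np.hstack([z(t,130,120,80,100,5),z(s,195,90,80,100,5)]))
st=get_state();print(st['eef_pos'],st['orientation'],st['wrist_force'])
E
```

```text
[561.57003947 283.86620112 111.64302747] [-2.09408814e-04  9.87493028e-01  1.57661309e-01 -6.21797577e-04] [-0.59060209 -0.62628072  0.355707  ]
```

View pics/c.png

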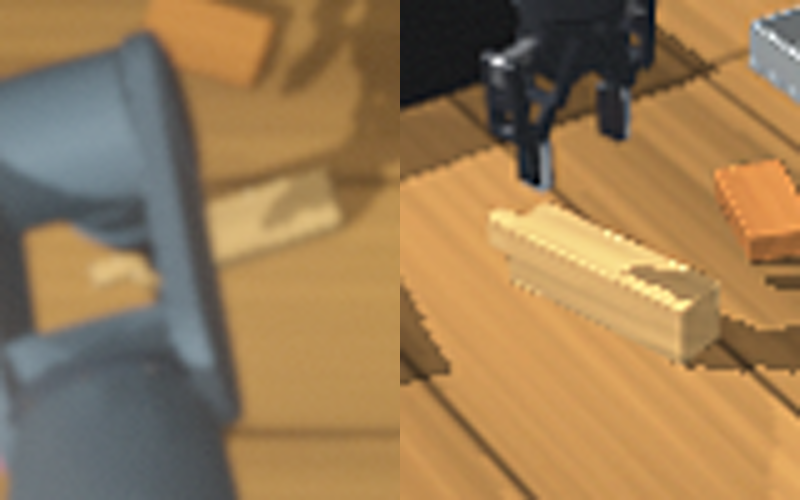

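The side view shows the open fingers above the timber at about (535,150) and (615,110) in the crop, straddling it near the tenon. Going down.

play_rows([
  [[0, 0, 0], [0, 0, -20], 0.8],
  [[0, 0, 0], [0, 0, -40], 0.8],
  [[0, 0, 0], [0, 0, -60], 0.8],
  [[0, 0, 0], [0, 0, -75], 0.8],
  [[0, 0, 0], [0, 0, -82], 0.8],
  [[0, 0, 0], [0, 0, -82], 0.8],
])

```text
clock: 1.87
eef_pos: [560.0, 284.7, 28.9]
orientation: [-0.0, 0.987, 0.159, -0.002]
wrist_force: [-0.2, 0.1, -0.2]
finger_gap: 0.797
```

play_rows([
  [[0, 0, 0], [0, 0, 0], 0.3],
  [[0, 0, 0], [0, 0, 0], 0.3],
  [[0, 0, 0], [0, 0, 0], 0.3],
  [[0, 0, 0], [0, 0, 0], 0.3],
  [[0, 0, 0], [0, 0, 0], 0.3],
  [[0, 0, 0], [0, 0, 0], 0.3],
], squeeze=40)

```text
clock: 2.37
eef_pos: [561.1, 285.4, 30.8]
orientation: [-0.001, 0.987, 0.159, -0.0]
wrist_force: [-2.6, 1.5, 5.8]
finger_gap: 0.455
```

play_rows([
  [[0, 0, 0], [0, 0, 20], 0.3],
  [[0, 0, 0], [0, 0, 50], 0.3],
  [[0, 0, 0], [0, 0, 85], 0.3],
  [[0, 0, 0], [0, 0, 120], 0.3],
  [[0, 0, 0], [0, 0, 140], 0.3],
  [[0, 0, 0], [0, 0, 140], 0.3],
  [[0, 0, 0], [0, 0, 140], 0.3],
])

```text
clock: 2.95
eef_pos: [561.9, 285.5, 172.3]
orientation: [-0.001, 0.987, 0.159, 0.001]
wrist_force: [-0.9, -0.4, -3.2]
finger_gap: 0.464
```

```bash
python3 - <<'E'
from h import *
for i in range(2):
    im=read_camera("side"); st=get_state();print(st['eef_pos'].round(1),st['orientation'].round(4),st['wrist_force'].round(2),st['moment'].round(3),st['finger_gap'])
cv2.imwrite(f"pics/side2.png",im)
cv2.imwrite("pics/d.png",cv2.resize(im[20:170,180:330],None,fx=4,fy=4,interpolation=cv2.INTER_CUBIC))
E
```

```text
[560.6 285.2 170.2] [-5.000e-04  9.874e-01  1.585e-01 -4.000e-04] [-0.32 -0.2  -3.13] [ 0.084  0.074 -0.022] 0.46568432455958136
[560. 285. 169.] [-3.000e-04  9.874e-01  1.585e-01 -1.600e-03] [-0.17  0.32 -1.77] [ 0.04   0.028 -0.016] 0.46184276533299384
```

View pics/d.png

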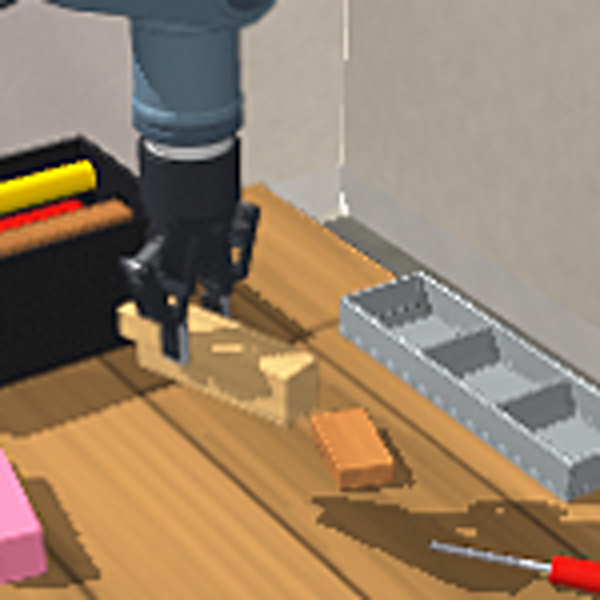

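play_rows([
  [[0, 0, -4], [-3, -30, 0], 0.3],
  [[0, 0, -8], [-6, -70, 0], 0.3],
  [[0, 0, -12], [-9, -110, 0], 0.3],
  [[0, 0, -15], [-12, -150, 0], 0.3],
  [[0, 0, -17.5], [-15, -190, 0], 0.3],
  [[0, 0, -17.5], [-18, -230, 0], 0.3],
  [[0, 0, -17.5], [-21, -270, 0], 0.3],
  [[0, 0, -17.5], [-24, -300, 0], 0.3],
])

```text
clock: 3.72
eef_pos: [534.1, -17.6, 166.6]
orientation: [-0.001, 1.0, 0.006, -0.004]
wrist_force: [1.1, -0.6, -1.9]
finger_gap: 0.459
```

play_rows([
  [[0, 0, 0], [-3, -30, 0], 0.3],
  [[0, 0, 0], [-6, -60, 0], 0.3],
  [[0, 0, 0], [-7, -85, 0], 0.3],
  [[0, 0, 0], [-7, -95, 0], 0.3],
  [[0, 0, 0], [-7, -95, 0], 0.3],
  [[0, 0, 0], [-7, -95, 0], 0.3],
  [[0, 0, 0], [-7, -95, 0], 0.3],
])

```text
clock: 4.3
eef_pos: [526.5, -111.1, 165.6]
orientation: [-0.001, 1.0, 0.006, -0.004]
wrist_force: [-0.0, -0.1, -1.2]
finger_gap: 0.463
```

```bash
python3 - <<'E'
from h import *
for n in("side","top","side"):
    im=read_camera(n); cv2.imwrite(f"pics/{n}3.png",im)
    st=get_state();print(st['eef_pos'].round(1),st['orientation'].round(4),st['wrist_force'].round(2),st['moment'].round(3),st['finger_gap'])
t=cv2.imread("pics/top3.png");s=cv2.imread("pics/side3.png")
def z(im,u0,v0,w,h,k):
    return cv2.resize(im[v0:v0+h,u0:u0+w],None,fx=k,fy=k,interpolation=cv2.INTER_CUBIC)
cv2.imwrite("pics/c3.png",np.hstack([z(t,240,125,100,120,4),z(s,240,130,100,120,4)]))
E
```

```text
[ 526.8 -111.   165.9] [-0.0013  1.      0.0066 -0.0041] [ 0.39 -0.47 -1.82] [ 0.069 -0.03   0.024] 0.46085503746942424
[ 526.9 -111.   166.2] [-0.0011  1.      0.0068 -0.0039] [-0.03 -0.03 -2.78] [0.042 0.018 0.026] 0.4613836795336211
[ 527.  -111.2  166.4] [-0.001   1.      0.0068 -0.0037] [-0.22 -0.1  -0.87] [0.114 0.072 0.011] 0.46577599550320764
```

View pics/c3.png

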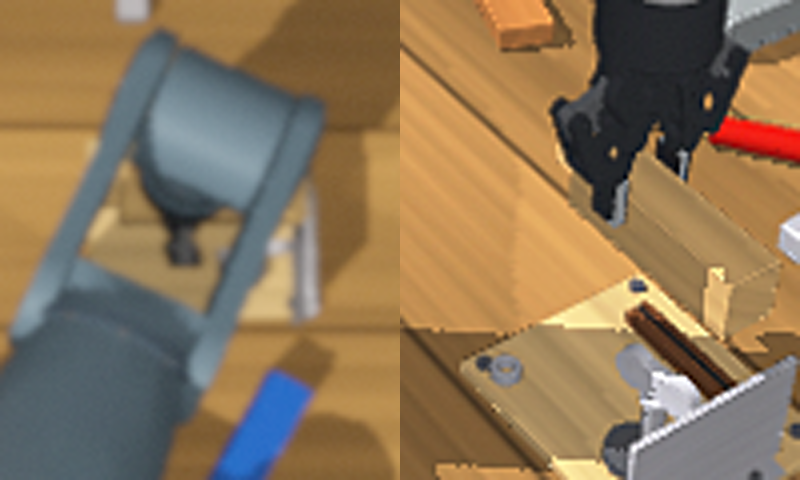

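```bash
python3 - <<'E'
from h import *
s=cv2.imread("pics/side3.png");u0,v0,k=275,160,9
im=cv2.resize(s[v0:v0+65,u0:u0+70],None,fx=k,fy=k,interpolation=cv2.INTER_CUBIC)
E=[(a,b) for a in range(8) for b in range(a) if bin(a^b).count('1')==1]
z0=135.5
# TCP (527,-111.2), timber centre 30 behind
p=[527+.3,-111.2-30,.0136]
pts=[(x,y,z+z0) for x in(-20,20) for y in(-75,75) for z in(0,45)]
q=(proj('side',world(p,pts))-[u0,v0]+.5)*k-.5
cv2.imwrite("pics/e0.png",im.copy())
for a,b in E: cv2.line(im,tuple(np.int32(q[a])),tuple(np.int32(q[b])),(0,0,255),1,cv2.LINE_AA)
cv2.imwrite("pics/e1.png",im)
E
```

```text
(no output)
```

View pics/e0.png

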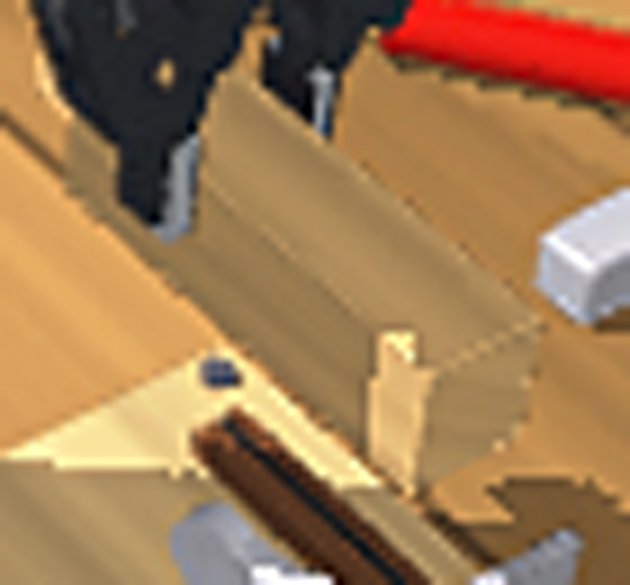

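View pics/e1.png

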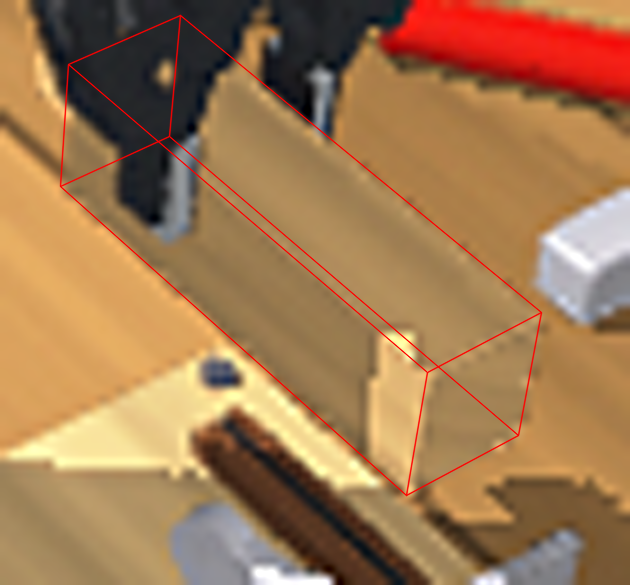

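play_rows([
  [[0, -0.4, 0], [2, 0, -25], 0.3],
  [[0, -0.4, 0], [2, 0, -50], 0.3],
  [[0, -0.4, 0], [2, 0, -75], 0.3],
  [[0, -0.4, 0], [2, 0, -95], 0.3],
  [[0, -0.4, 0], [2, 0, -108], 0.3],
  [[0, -0.4, 0], [2, 0, -115], 0.3],
  [[0, -0.4, 0], [2, 0, -115], 0.3],
  [[0, -0.4, 0], [2, 0, -115], 0.3],
])

```text
clock: 5.12
eef_pos: [529.4, -110.7, 51.7]
orientation: [-0.001, 1.0, 0.007, -0.0]
wrist_force: [-0.5, 0.4, -1.0]
finger_gap: 0.457
```

```bash
python3 - <<'E'
from h import *
for n in("side","side","side"):
    im=read_camera(n); cv2.imwrite(f"pics/{n}4.png",im)
    st=get_state();print(st['eef_pos'].round(1),st['orientation'].round(4),st['wrist_force'].round(2),st['moment'].round(3))
s=im;u0,v0,k=250,180,7
cv2.imwrite("pics/f.png",cv2.resize(s[v0:v0+85,u0:u0+105],None,fx=k,fy=k,interpolation=cv2.INTER_CUBIC))
E
```

```text
[ 529.8 -111.1   52.3] [-6.0e-04  1.0e+00  7.1e-03  5.0e-04] [ 0.95  0.39 -1.37] [ 0.044  0.03  -0.009]
[ 530.1 -111.3   52.7] [-5.e-04  1.e+00  7.e-03  8.e-04] [-0.24 -0.62 -2.19] [ 0.014  0.067 -0.018]
[ 530.1 -111.4   52.8] [-4.e-04  1.e+00  7.e-03  9.e-04] [-0.17  0.72 -0.2 ] [ 0.06   0.02  -0.055]
```

View pics/f.png

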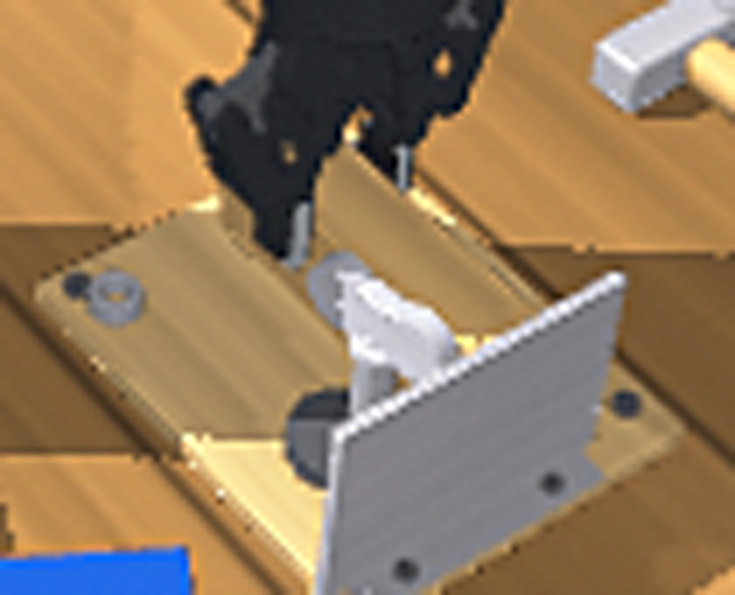

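play_rows([
  [[0, 0, 0], [0, 0, -3], 0.3],
  [[0, 0, 0], [0, 0, -6], 0.3],
  [[0, 0, 0], [0, 0, -8], 0.3],
  [[0, 0, 0], [0, 0, -8], 0.3],
  [[0, 0, 0], [0, 0, -8], 0.3],
])

```text
clock: 5.68
eef_pos: [529.8, -111.4, 44.5]
orientation: [-0.001, 1.0, 0.007, 0.001]
wrist_force: [0.0, -0.8, -2.0]
finger_gap: 0.461
```

play_rows([
  [[0, 0, 0], [0, 0, -1], 0.3],
  [[0, 0, 0], [0, 0, -1], 0.3],
  [[0, 0, 0], [0, 0, -1], 0.3],
])

```text
clock: 5.93
eef_pos: [529.8, -111.4, 43.4]
orientation: [-0.001, 1.0, 0.007, 0.001]
wrist_force: [0.5, 0.9, -1.9]
finger_gap: 0.459
```

play_rows([
  [[0, 0, 0], [0, 0, -1], 0.3],
  [[0, 0, 0], [0, 0, -1], 0.3],
  [[0, 0, 0], [0, 0, -1], 0.3],
])

```text
clock: 6.18
eef_pos: [530.0, -111.4, 42.8]
orientation: [-0.001, 1.0, 0.007, 0.001]
wrist_force: [-1.2, 1.1, 3.5]
finger_gap: 0.462
```

play_rows([
  [[0, 0, 0], [0, 0, -1], 0.3],
  [[0, 0, 0], [0, 0, -1], 0.3],
  [[0, 0, 0], [0, 0, -1], 0.3],
])

```text
clock: 6.43
eef_pos: [530.0, -111.4, 42.7]
orientation: [-0.0, 1.0, 0.007, 0.001]
wrist_force: [-3.9, 2.6, 10.1]
finger_gap: 0.46
```

play_rows([
  [[0, 0, 0], [0, 0, 0.6], 0.3],
  [[0, 0, 0], [0, -2, 0.6], 0.3],
  [[0, 0, 0], [0, -4, 0.6], 0.3],
  [[0, 0, 0], [0, -6, 0.6], 0.3],
  [[0, 0, 0], [0, -7, 0.6], 0.3],
  [[0, 0, 0], [0, -7, 0.6], 0.3],
  [[0, 0, 0], [0, -7, 0.6], 0.3],
])

```text
clock: 7.02
eef_pos: [529.9, -118.6, 43.2]
orientation: [-0.001, 1.0, 0.007, 0.0]
wrist_force: [-0.2, -0.1, -2.2]
finger_gap: 0.462
```

play_rows([
  [[0, 0, 0], [0, -0.7, 0], 0.3],
  [[0, 0, 0], [0, -1.4, 0], 0.3],
  [[0, 0, 0], [0, -1.4, 0], 0.3],
])

```text
clock: 7.27
eef_pos: [529.8, -119.6, 43.0]
orientation: [-0.001, 1.0, 0.007, 0.0]
wrist_force: [0.3, 2.5, -1.3]
finger_gap: 0.461
```

play_rows([
  [[0, 0, 0], [0, -0.8, 0], 0.3],
  [[0, 0, 0], [0, -0.8, 0], 0.3],
  [[0, 0, 0], [0, -0.8, 0], 0.3],
])

```text
clock: 7.52
eef_pos: [529.8, -119.7, 43.0]
orientation: [-0.001, 1.0, 0.007, 0.0]
wrist_force: [0.5, 6.1, -0.8]
finger_gap: 0.458
```

```bash
python3 - <<'E'
from h import *
for n in("side","side","side"):
    im=read_camera(n); cv2.imwrite(f"pics/{n}5.png",im)
    st=get_state();print(st['eef_pos'].round(1),st['orientation'].round(4),st['wrist_force'].round(2),st['moment'].round(3))
s=im;u0,v0,k=250,180,7
cv2.imwrite("pics/g.png",cv2.resize(s[v0:v0+85,u0:u0+105],None,fx=k,fy=k,interpolation=cv2.INTER_CUBIC))
E
```

```text
[ 529.9 -119.7   43. ] [-1.4e-03  1.0e+00  6.9e-03  3.0e-04] [ 1.03  5.66 -1.02] [ 0.772 -0.096  0.011]
[ 529.8 -119.6   43. ] [-1.4e-03  1.0e+00  6.9e-03  3.0e-04] [-0.29  5.18 -0.37] [ 0.758 -0.089  0.022]
[ 529.8 -119.7   43. ] [-1.4e-03  1.0e+00  6.9e-03  3.0e-04] [ 1.13  5.45 -0.38] [ 0.787 -0.12   0.008]
```

View pics/g.png

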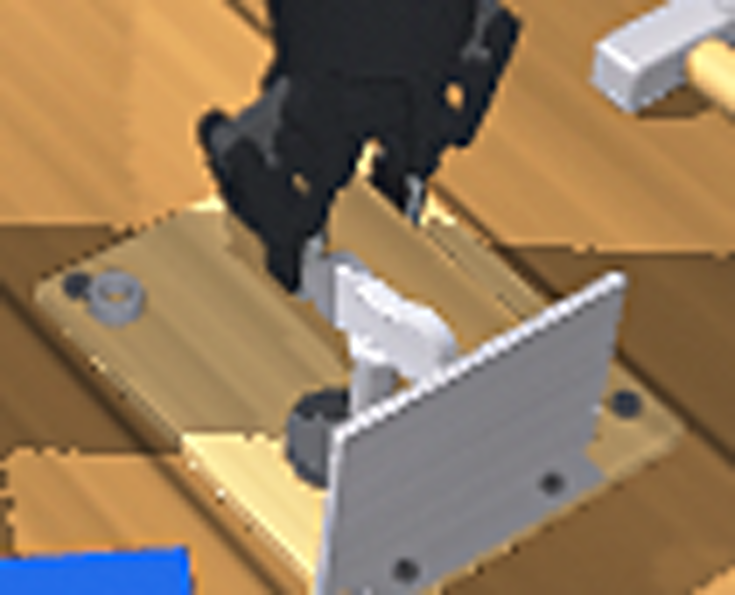

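play_rows([
  [[0, 0, 0], [0, 0.3, -0.5], 0.3],
  [[0, 0, 0], [0, 0.4, -0.6], 0.3],
  [[0, 0, 0], [0, 0.4, -0.6], 0.6],
  [[0, 0, 0], [0, 0.4, -0.6], 0.6],
  [[0, 0, 0], [0, 0.4, -0.6], 0.6],
  [[0, 0, 0], [0, 0.4, -0.6], 0.6],
])

```text
clock: 8.17
eef_pos: [529.9, -119.5, 42.5]
orientation: [-0.001, 1.0, 0.007, 0.0]
wrist_force: [-0.2, 1.2, -0.5]
finger_gap: 0.599
```

play_rows([
  [[0, 0, 0], [0, 0, 15], 0.6],
  [[0, 0, 0], [0, 0, 40], 0.6],
  [[0, 0, 0], [0, 0, 75], 0.6],
  [[0, 0, 0], [0, 0, 110], 0.6],
  [[0, 0, 0], [0, 60, 130], 0.6],
  [[0, 0, 0], [0, 100, 130], 0.6],
  [[0, 0, 0], [0, 140, 130], 0.3],
  [[0, 0, 0], [0, 180, 130], 0.3],
])

```text
clock: 8.83
eef_pos: [530.3, 46.0, 173.5]
orientation: [-0.001, 1.0, 0.006, 0.002]
wrist_force: [0.5, -0.8, -0.6]
finger_gap: 0.324
```

```bash
python3 - <<'E'
from h import *
for n in("side","top"):
    im=read_camera(n); cv2.imwrite(f"pics/{n}6.png",im)
st=get_state();print(st['eef_pos'].round(1),st['orientation'].round(4),st['wrist_force'].round(2),st['finger_gap'])
t=cv2.imread("pics/top6.png");s=cv2.imread("pics/side6.png")
J=[531.5,-177.8,.012]
E=[(a,b) for a in range(8) for b in range(a) if bin(a^b).count('1')==1]
def cube(x0,x1,y0,y1,z0,z1): return [(x,y,z) for x in(x0,x1) for y in(y0,y1) for z in(z0,z1)]
def z(im,n,u0,v0,w,h,k,f):
    im=cv2.resize(im[v0:v0+h,u0:u0+w],None,fx=k,fy=k,interpolation=cv2.INTER_CUBIC);cv2.imwrite(f,im)
    q=(proj(n,world(J,cube(-22,18,-50,100,12,57)))-[u0,v0]+.5)*k-.5
    for a,b in E: cv2.line(im,tuple(np.int32(q[a])),tuple(np.int32(q[b])),(0,0,255),1,cv2.LINE_AA)
    cv2.imwrite(f.replace('.','l.'),im)
z(t,'top',250,145,80,70,8,"pics/k1.png");z(s,'side',250,180,105,85,7,"pics/k2.png")
E
```

```text
[529.3  50.1 172.6] [-2.100e-03  9.999e-01  9.900e-03  7.000e-04] [-0.44 -0.91  0.44] 0.30217356689168945
```

View pics/k1l.png

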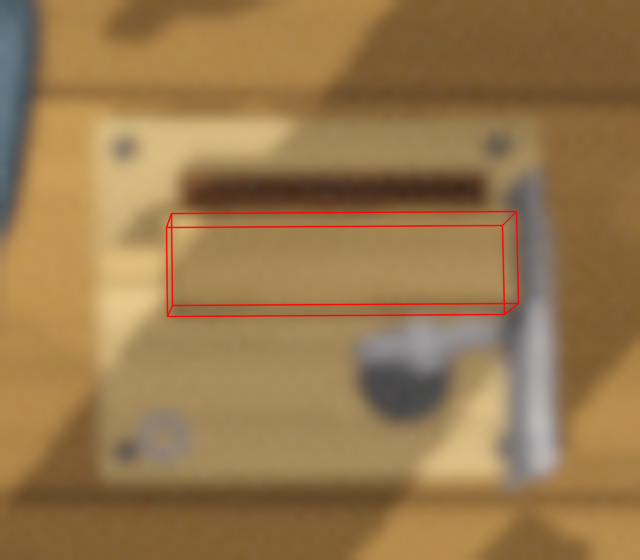

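View pics/k2l.png

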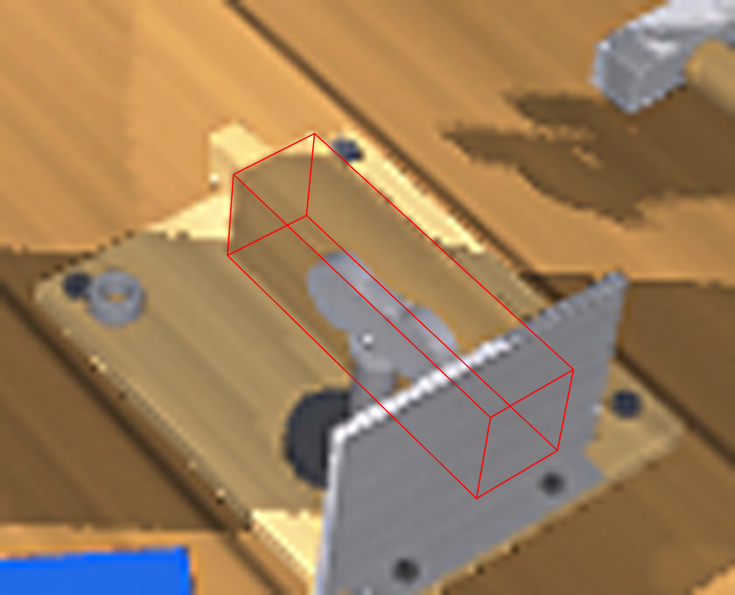

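View pics/k1.png

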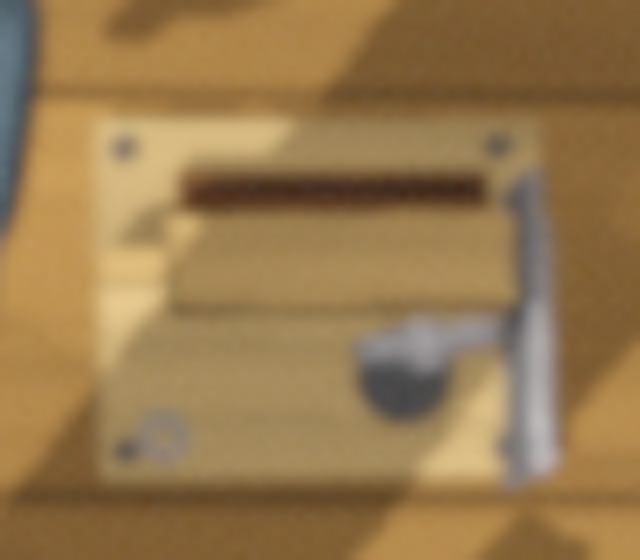

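```bash
python3 - <<'E'
from h import *
J=[531.5,-177.8,.012]
out=[]
for q in(.2,.3,.4):
  row=[]
  for n,u0,v0,w,h in(('top',285,175,40,30),('side',285,205,40,30)):
    k=9
    im=cv2.imread(f"pics/{n}6.png")[v0:v0+h,u0:u0+w];im=cv2.resize(im,None,fx=k,fy=k,interpolation=cv2.INTER_CUBIC)
    a=2.094-q;d=np.array([np.cos(a),np.sin(a)]);m=np.array([-d[1],d[0]])
    for sg in(-5,5):
      L=[]
      for s in(-1,1):
        for t in np.linspace(0,2*np.pi,30):
          c=np.array([-42,-9])+d*(s*18+14*np.cos(t))+m*sg
          L.append((c[0],c[1],82+14*np.sin(t)))
      P=(proj(n,world(J,L))-[u0,v0]+.5)*k-.5
      for g in(P[:30],P[30:]): cv2.polylines(im,[np.int32(g)],True,(0,0,255) if sg>0 else (255,0,0),1,cv2.LINE_AA)
    row.append(im)
  out.append(np.hstack(row))
cv2.imwrite("pics/w.png",cv2.resize(np.vstack(out),None,fx=.74,fy=.74))
E
```

```text
(no output)
```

View pics/w.png

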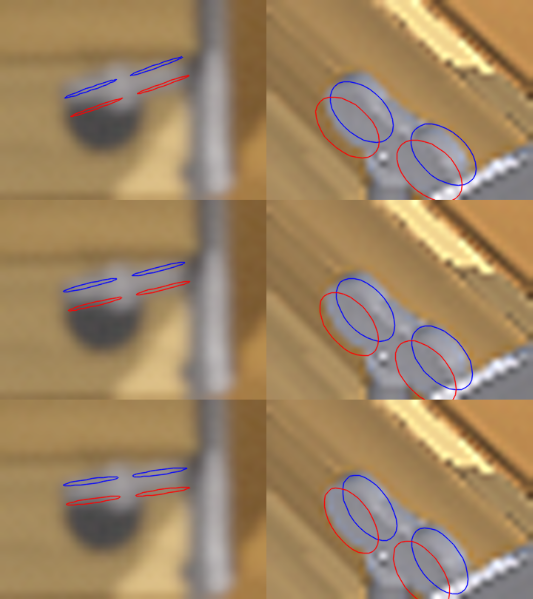

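play_rows([
  [[0, 0, 0], [-5, -30, 0], 0.3],
  [[0, 0, 4], [-12, -70, 0], 0.3],
  [[0, 0, 8], [-20, -110, 0], 0.3],
  [[0, 0, 8], [-27, -150, 0], 0.3],
  [[0, 0, 8], [-33, -190, 0], 0.3],
  [[0, 0, 8], [-39, -225, 0], 0.3],
  [[0, 0, 8], [-39, -237, 0], 0.3],
  [[0, 0, 8], [-39, -237, 0], 0.3],
])

```text
clock: 9.6
eef_pos: [489.9, -190.5, 172.7]
orientation: [-0.002, 0.997, 0.077, 0.001]
wrist_force: [-0.2, -0.1, -0.2]
finger_gap: 0.299
```

```bash
python3 - <<'E'
from h import *
for i in range(3):
    im=read_camera("side");st=get_state();print(st['eef_pos'].round(1),st['orientation'].round(4),np.degrees(2*np.arctan2(st['orientation'][2],st['orientation'][1])),st['wrist_force'].round(2))
E
```

```text
[ 490.  -188.5  172.5] [-2.30e-03  9.97e-01  7.79e-02  5.00e-04] 8.932735440503036 [ 0.51  0.13 -0.33]
[ 490.1 -187.   172.4] [-2.600e-03  9.969e-01  7.880e-02  4.000e-04] 9.035519168534712 [0.05 0.2  0.36]
[ 490.2 -186.2  172.3] [-2.600e-03  9.968e-01  7.950e-02  3.000e-04] 9.122749535140429 [ 0.15 -0.03  0.18]
```

play_rows([
  [[0, 0, 0.5], [0, -1, -25], 0.3],
  [[0, 0, 0.5], [0, -1, -45], 0.3],
  [[0, 0, 0.5], [0, -1, -55], 0.3],
  [[0, 0, 0.5], [0, -1, -60], 0.3],
  [[0, 0, 0.5], [0, -1, -60], 0.3],
  [[0, 0, 0.5], [0, -1, -60], 0.3],
  [[0, 0, 0.5], [0, -1, -60], 0.3],
])

```text
clock: 10.33
eef_pos: [491.0, -187.3, 113.5]
orientation: [-0.002, 0.996, 0.084, 0.001]
wrist_force: [-0.8, -0.3, 0.1]
finger_gap: 0.302
```

```bash
python3 - <<'E'
from h import *
for i in range(2):
    im=read_camera("side");st=get_state();print(st['eef_pos'].round(1),st['orientation'].round(4),st['wrist_force'].round(2),st['moment'].round(3))
s=im;u0,v0,k=250,160,6
cv2.imwrite("pics/l.png",cv2.resize(s[v0:v0+95,u0:u0+105],None,fx=k,fy=k,interpolation=cv2.INTER_CUBIC))
E
```

```text
[ 491.  -187.5  113.5] [-0.002   0.9965  0.084   0.0011] [ 0.17 -0.17  0.52] [0.046 0.035 0.006]
[ 490.9 -187.5  113.5] [-0.002   0.9965  0.084   0.0011] [-0.96 -0.01  0.72] [0.025 0.01  0.047]
```

View pics/l.png

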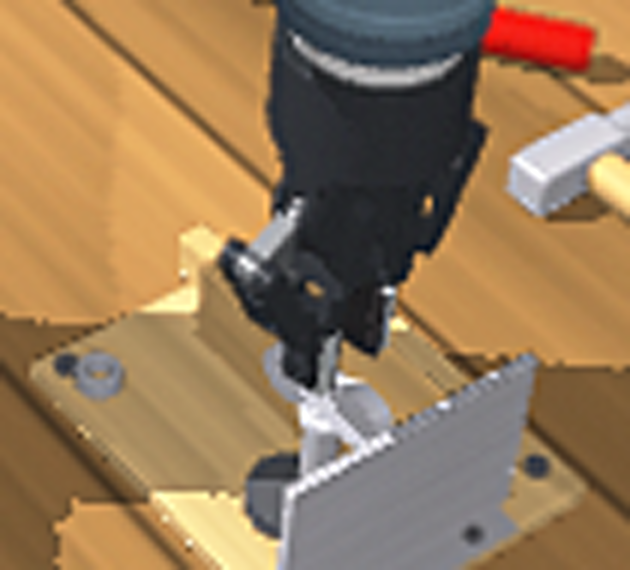

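The side view shows the fingertips at about (315,385) and (375,350) in the crop, either side of the knob's middle. Lowering and pinching.

play_rows([
  [[0, 0, 0], [-0.5, 0, -8], 0.3],
  [[0, 0, 0], [-0.5, 0, -16], 0.3],
  [[0, 0, 0], [-0.5, 0, -24], 0.3],
  [[0, 0, 0], [-0.5, 0, -28], 0.3],
  [[0, 0, 0], [-0.5, 0, -28], 0.3],
  [[0, 0, 0], [-0.5, 0, -28], 0.3],
])

```text
clock: 10.93
eef_pos: [490.0, -187.3, 84.8]
orientation: [-0.002, 0.996, 0.084, 0.001]
wrist_force: [0.5, 0.1, -0.1]
finger_gap: 0.298
```

play_rows([
  [[0, 0, 0], [0, 0, 0], 0.0],
  [[0, 0, 0], [0, 0, 0], 0.0],
  [[0, 0, 0], [0, 0, 0], 0.0],
  [[0, 0, 0], [0, 0, 0], 0.0],
  [[0, 0, 0], [0, 0, 0], 0.0],
  [[0, 0, 0], [0, 0, 0], 0.0],
], squeeze=40)

```text
clock: 11.43
eef_pos: [491.9, -187.2, 85.2]
orientation: [-0.002, 0.996, 0.084, 0.003]
wrist_force: [9.9, 2.5, -5.3]
finger_gap: 0.106
```

```bash
cat > r.py <<'E'
from rig import *
import numpy as np
F=[]
for i in range(4):
    read_camera("side");st=get_state();F.append(np.r_[st['eef_pos'],st['wrist_force'],st['moment']])
o=st['orientation'];print(st['clock'],np.mean(F,0).round(3),'yaw',np.degrees(2*np.arctan2(o[2],o[1])).round(2),o.round(4),st['finger_gap'])
E
python3 r.py
```

```text
11.6333 [ 4.9195e+02 -1.8717e+02  8.5223e+01  8.9620e+00  2.0400e+00 -5.8940e+00
  2.6000e-01 -1.1150e+00 -1.1000e-01] yaw 9.6 [-0.0021  0.9965  0.0837  0.0027] 0.10311324390589599
```

play_rows([
  [[0, 0, 0], [0.3, 0, -0.3], 0.0],
  [[0, 0, 0], [0.3, 0, -0.3], 0.0],
  [[0, 0, 0], [0.3, 0, -0.3], 0.0],
])

```text
clock: 11.88
eef_pos: [492.1, -187.1, 85.2]
orientation: [-0.002, 0.996, 0.084, 0.003]
wrist_force: [-0.6, 1.0, 2.8]
finger_gap: 0.105
```

```bash
python3 r.py
```

```text
12.0833 [ 4.92136e+02 -1.87138e+02  8.51660e+01 -1.66400e+00  1.64500e+00
  3.61900e+00  1.61000e-01  6.44000e-01 -7.00000e-03] yaw 9.6 [-0.0022  0.9965  0.0837  0.0026] 0.10235432861009466
```

play_rows([
  [[0, 0, -5], [0, 0, 0], 0.0],
  [[0, 0, -10], [0, 0, 0], 0.0],
  [[0, 0, -15], [0, 0, 0], 0.0],
  [[0, 0, -20], [0, 0, 0], 0.0],
  [[0, 0, -25], [0, 0, 0], 0.0],
  [[0, 0, -28], [0, 0, 0], 0.0],
  [[0, 0, -30], [0, 0, 0], 0.0],
  [[0, 0, -30], [0, 0, 0], 0.0],
], squeeze=80)

```text
clock: 12.75
eef_pos: [490.9, -187.0, 85.2]
orientation: [-0.002, 0.984, -0.178, 0.002]
wrist_force: [-6.4, 0.8, 7.9]
finger_gap: 0.093
```

```bash
python3 r.py
```

```text
12.95 [ 4.90947e+02 -1.86969e+02  8.52500e+01 -6.53700e+00  9.55000e-01
  7.27400e+00  2.83000e-01  1.39200e+00 -3.50000e-02] yaw -20.4 [-0.0015  0.9842 -0.1771  0.0017] 0.09462239525206403
```

play_rows([
  [[0, 0, -4], [0, 0, 0], 0.0],
  [[0, 0, -8], [0, 0, 0], 0.0],
  [[0, 0, -12], [0, 0, 0], 0.0],
  [[0, 0, -15], [0, 0, 0], 0.0],
  [[0, 0, -15], [0, 0, 0], 0.0],
  [[0, 0, -15], [0, 0, 0], 0.0],
])

```text
clock: 13.45
eef_pos: [490.3, -186.7, 85.3]
orientation: [-0.002, 0.953, -0.304, 0.001]
wrist_force: [-4.2, 2.0, 5.6]
finger_gap: 0.094
```

```bash
python3 r.py
```

```text
13.65 [ 4.90334e+02 -1.86656e+02  8.52780e+01 -4.07200e+00  1.50400e+00
  5.57400e+00  4.63000e-01  8.91000e-01 -3.80000e-02] yaw -35.39 [-0.0015  0.9527 -0.304   0.0011] 0.09461906297748698
```

play_rows([
  [[0, 0, -2], [0, 0, 0], 0.0],
  [[0, 0, -4], [0, 0, 0], 0.0],
  [[0, 0, -6], [0, 0, 0], 0.0],
  [[0, 0, -6], [0, 0, 0], 0.0],
])

```text
clock: 13.98
eef_pos: [490.1, -186.5, 85.3]
orientation: [-0.002, 0.935, -0.354, 0.001]
wrist_force: [-2.3, 1.5, 3.5]
finger_gap: 0.095
```

```bash
python3 r.py; python3 - <<'E'
from h import *
im=read_camera("side");u0,v0,k=250,160,6
cv2.imwrite("pics/m.png",cv2.resize(im[v0:v0+95,u0:u0+105],None,fx=k,fy=k,interpolation=cv2.INTER_CUBIC))
E
```

```text
14.1833 [ 4.90118e+02 -1.86503e+02  8.52730e+01 -3.30400e+00  1.98500e+00
  4.07700e+00  4.71000e-01  6.87000e-01 -2.50000e-02] yaw -41.34 [-1.600e-03  9.356e-01 -3.530e-01  9.000e-04] 0.09456356929251643
```

View pics/m.png

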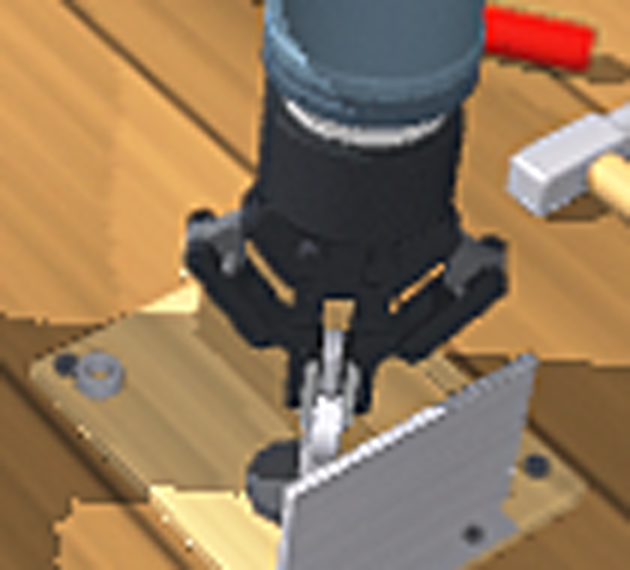

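```bash
cat > r.py <<'E'
from rig import *
import numpy as np
F=[]
for i in range(4):
    read_camera("side");st=get_state();F.append(np.r_[st['eef_pos'],st['wrist_force'],st['moment'],st['effort'][5]])
o=st['orientation'];y=np.degrees(2*np.arctan2(o[2],o[1]))
print(round(st['clock'],2),np.mean(F,0).round(3),'yaw',y.round(2),'q',round(.368+np.radians(9.6-y),3),'gap',round(float(st['finger_gap']),3))
E
python3 r.py
```

```text
14.43 [ 4.90115e+02 -1.86498e+02  8.52550e+01 -3.61300e+00  2.40500e+00
  5.00200e+00  5.53000e-01  7.97000e-01  6.30000e-02  2.20000e-02] yaw -41.36 q 1.257 gap 0.098
```

play_rows([
  [[0, 0, -2], [0, 0, 0], 0.0],
  [[0, 0, -4], [0, 0, 0], 0.0],
  [[0, 0, -4], [0, 0, 0], 0.0],
])

```text
clock: 14.68
eef_pos: [490.0, -186.4, 85.3]
orientation: [-0.002, 0.922, -0.386, 0.001]
wrist_force: [-3.5, 2.7, 5.2]
finger_gap: 0.089
```

```bash
python3 r.py
```

```text
14.88 [ 4.89995e+02 -1.86374e+02  8.52500e+01 -4.04900e+00  2.29000e+00
  4.99600e+00  5.23000e-01  7.57000e-01 -4.20000e-02  1.70000e-02] yaw -45.31 q 1.326 gap 0.092
```

play_rows([
  [[0, 0, -2], [0, 0, 0], 0.0],
  [[0, 0, -4], [0, 0, 0], 0.0],
  [[0, 0, -4], [0, 0, 0], 0.0],
])

```text
clock: 15.13
eef_pos: [489.9, -186.2, 85.3]
orientation: [-0.002, 0.909, -0.418, 0.001]
wrist_force: [-4.8, 2.3, 4.6]
finger_gap: 0.095
```

```bash
python3 r.py
```

```text
15.33 [ 4.89881e+02 -1.86256e+02  8.52580e+01 -3.99400e+00  2.58200e+00
  4.99900e+00  5.33000e-01  7.56000e-01 -6.20000e-02  5.00000e-03] yaw -49.26 q 1.395 gap 0.096
```

```bash
cat > r2.py <<'E'
from rig import *
import numpy as np
for i in range(5):
    st=get_state();o=st['orientation'];y=np.degrees(2*np.arctan2(o[2],o[1]))
    print(round(st['clock'],2),'F',st['wrist_force'].round(1),'M',st['moment'].round(3),'e6',st['effort'][5].round(3),'v6',st['joint_velocities'][5].round(3),'yaw',y.round(2),'q',round(.368+np.radians(9.6-y),3),'gap',round(float(st['finger_gap']),3))
    if i in(0,1,2,3): read_camera("side")
E
```

play_rows([
  [[0, 0, -1], [0, 0, 0], 0.0],
  [[0, 0, -2], [0, 0, 0], 0.0],
  [[0, 0, -3], [0, 0, 0], 0.0],
])

```text
clock: 15.58
eef_pos: [489.8, -186.2, 85.3]
orientation: [-0.002, 0.898, -0.441, 0.001]
wrist_force: [-3.9, 2.5, 4.5]
finger_gap: 0.096
```

```bash
python3 r2.py
```

```text
15.58 F [-3.9  2.5  4.5] M [0.574 0.739 0.181] e6 -0.196 v6 0.209 yaw -52.33 q 1.449 gap 0.096
15.63 F [-4.1  2.3  5.4] M [0.509 0.702 0.005] e6 0.004 v6 -0.036 yaw -52.39 q 1.45 gap 0.099
15.68 F [-3.1  2.6  5.2] M [0.599 0.675 0.013] e6 0.159 v6 -0.014 yaw -52.32 q 1.449 gap 0.095
15.73 F [-3.4  2.9  5.6] M [ 0.487  0.753 -0.059] e6 0.029 v6 -0.004 yaw -52.3 q 1.448 gap 0.094
15.78 F [-3.9  3.3  5.8] M [ 0.543  0.742 -0.   ] e6 -0.012 v6 -0.001 yaw -52.3 q 1.448 gap 0.091
```

play_rows([
  [[0, 0, -1], [0, 0, 0], 0.0],
  [[0, 0, -2], [0, 0, 0], 0.0],
  [[0, 0, -3], [0, 0, 0], 0.0],
])

```text
clock: 16.03
eef_pos: [489.7, -186.0, 85.2]
orientation: [-0.002, 0.885, -0.465, 0.0]
wrist_force: [-3.8, 4.0, 5.3]
finger_gap: 0.095
```

```bash
python3 r2.py
```

```text
16.03 F [-3.8  4.   5.3] M [0.564 0.768 0.071] e6 -0.172 v6 0.208 yaw -55.4 q 1.502 gap 0.095
16.08 F [-4.   2.4  5.3] M [ 0.547  0.672 -0.003] e6 0.01 v6 -0.034 yaw -55.46 q 1.504 gap 0.099
16.13 F [-4.2  2.2  5.6] M [0.564 0.721 0.051] e6 0.161 v6 -0.013 yaw -55.39 q 1.502 gap 0.097
16.18 F [-4.1  1.6  5.9] M [ 0.528  0.717 -0.089] e6 0.029 v6 -0.003 yaw -55.37 q 1.502 gap 0.094
16.23 F [-3.   2.6  5.3] M [ 0.501  0.654 -0.012] e6 -0.012 v6 -0.002 yaw -55.37 q 1.502 gap 0.097
```

```bash
sed -i 's/range(5)/range(2)/;s/if i in(0,1,2,3)/if i==0/' r2.py
```

play_rows([
  [[0, 0, -1], [0, 0, 0], 0.0],
  [[0, 0, -2], [0, 0, 0], 0.0],
  [[0, 0, -3], [0, 0, 0], 0.0],
])

```text
clock: 16.48
eef_pos: [489.6, -185.9, 85.2]
orientation: [-0.002, 0.873, -0.488, 0.0]
wrist_force: [-4.6, 2.6, 5.4]
finger_gap: 0.094
```

```bash
python3 r2.py
```

```text
16.48 F [-4.6  2.6  5.4] M [0.611 0.71  0.111] e6 -0.168 v6 0.208 yaw -58.48 q 1.556 gap 0.094
16.53 F [-4.1  2.6  5.3] M [0.527 0.704 0.028] e6 0.011 v6 -0.036 yaw -58.54 q 1.557 gap 0.094
```

play_rows([
  [[0, 0, -1], [0, 0, 0], 0.0],
  [[0, 0, -2], [0, 0, 0], 0.0],
  [[0, 0, -3], [0, 0, 0], 0.0],
])

```text
clock: 16.78
eef_pos: [489.6, -185.8, 85.3]
orientation: [-0.002, 0.859, -0.513, 0.0]
wrist_force: [-3.9, 2.3, 5.7]
finger_gap: 0.094
```

```bash
python3 r2.py
```

```text
16.78 F [-3.9  2.3  5.7] M [0.666 0.67  0.078] e6 -0.162 v6 0.209 yaw -61.66 q 1.612 gap 0.094
16.83 F [-4.4  2.6  5.7] M [0.574 0.748 0.065] e6 0.014 v6 -0.034 yaw -61.73 q 1.613 gap 0.093
```

play_rows([
  [[0, 0, -1], [0, 0, 0], 0.0],
  [[0, 0, -2], [0, 0, 0], 0.0],
  [[0, 0, -3], [0, 0, 0], 0.0],
])

```text
clock: 17.08
eef_pos: [489.5, -185.7, 85.2]
orientation: [-0.002, 0.844, -0.536, 0.0]
wrist_force: [-3.5, 3.4, 7.0]
finger_gap: 0.092
```

```bash
python3 r2.py
```

```text
17.08 F [-3.5  3.4  7. ] M [0.536 0.706 0.159] e6 -0.162 v6 0.207 yaw -64.85 q 1.667 gap 0.092
17.13 F [-4.6  3.7  5.2] M [0.546 0.607 0.031] e6 0.014 v6 -0.035 yaw -64.91 q 1.668 gap 0.097
```

play_rows([
  [[0, 0, -1], [0, 0, 0], 0.0],
  [[0, 0, -2], [0, 0, 0], 0.0],
  [[0, 0, -3], [0, 0, 0], 0.0],
])

```text
clock: 17.38
eef_pos: [489.5, -185.6, 85.3]
orientation: [-0.002, 0.829, -0.559, 0.0]
wrist_force: [-3.8, 3.8, 4.6]
finger_gap: 0.094
```

```bash
python3 r2.py; python3 - <<'E'
from h import *
for n in("side","top"):
    im=read_camera(n);cv2.imwrite(f"pics/{n}7.png",im)
t=cv2.imread("pics/top7.png");s=cv2.imread("pics/side7.png")
def z(im,u0,v0,w,h,k):
    return cv2.resize(im[v0:v0+h,u0:u0+w],None,fx=k,fy=k,interpolation=cv2.INTER_CUBIC)
cv2.imwrite("pics/n.png",np.hstack([z(t,250,140,80,80,5),z(s,250,180,80,80,5)]))
E
```

```text
17.38 F [-3.8  3.8  4.6] M [0.532 0.655 0.119] e6 -0.162 v6 0.207 yaw -68.03 q 1.723 gap 0.094
17.43 F [-4.2  3.2  5. ] M [0.582 0.692 0.003] e6 0.011 v6 -0.036 yaw -68.1 q 1.724 gap 0.098
```

View pics/n.png

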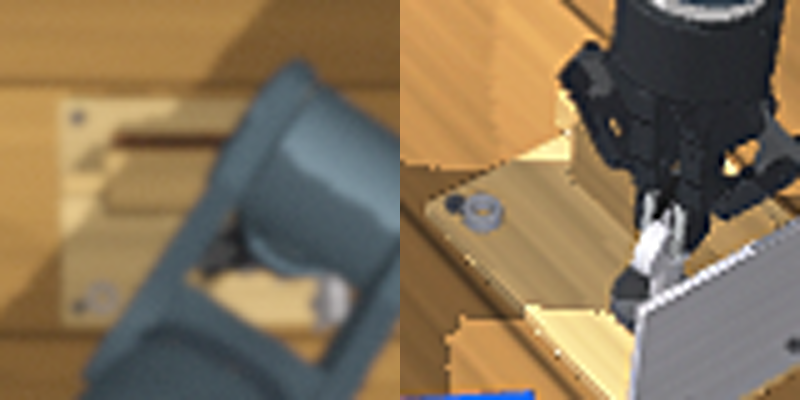

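play_rows([
  [[0, 0, -1], [0, 0, 0], 0.0],
  [[0, 0, -2], [0, 0, 0], 0.0],
  [[0, 0, -3], [0, 0, 0], 0.0],
])

```text
clock: 17.78
eef_pos: [489.4, -185.4, 85.2]
orientation: [-0.002, 0.814, -0.582, 0.0]
wrist_force: [-4.2, 1.9, 6.1]
finger_gap: 0.093
```

```bash
python3 r2.py
```

```text
17.78 F [-4.2  1.9  6.1] M [0.572 0.663 0.209] e6 -0.072 v6 0.206 yaw -71.11 q 1.777 gap 0.093
17.83 F [-4.8  2.7  5.1] M [0.581 0.731 0.132] e6 0.088 v6 -0.036 yaw -71.18 q 1.778 gap 0.094
```

play_rows([
  [[0, 0, -1], [0, 0, 0], 0.0],
  [[0, 0, -2], [0, 0, 0], 0.0],
])

```text
clock: 18.0
eef_pos: [489.4, -185.3, 85.3]
orientation: [-0.002, 0.802, -0.597, 0.0]
wrist_force: [-3.2, 2.6, 5.3]
finger_gap: 0.097
```

```bash
python3 r2.py
```

```text
18.0 F [-3.2  2.6  5.3] M [0.638 0.628 0.327] e6 0.052 v6 0.204 yaw -73.27 q 1.814 gap 0.097
18.05 F [-3.4  2.3  5.2] M [0.585 0.685 0.245] e6 0.205 v6 -0.037 yaw -73.33 q 1.815 gap 0.096
```

play_rows([
  [[0, 0, -1], [0, 0, 0], 0.0],
  [[0, 0, -2], [0, 0, 0], 0.0],
])

```text
clock: 18.22
eef_pos: [489.3, -185.2, 85.3]
orientation: [-0.002, 0.791, -0.612, -0.0]
wrist_force: [-4.6, 2.9, 4.9]
finger_gap: 0.093
```

```bash
python3 r2.py
```

```text
18.22 F [-4.6  2.9  4.9] M [0.561 0.625 0.397] e6 0.175 v6 0.205 yaw -75.42 q 1.852 gap 0.093
18.27 F [-4.1  1.3  5.2] M [0.558 0.637 0.299] e6 0.294 v6 -0.036 yaw -75.48 q 1.853 gap 0.094
```

```bash
sed -i 's/range(2)/range(6)/;s/if i==0/if i<5/' r2.py; python3 r2.py
```

```text
18.27 F [-4.1  1.3  5.2] M [0.558 0.637 0.299] e6 0.294 v6 -0.036 yaw -75.48 q 1.853 gap 0.094
18.32 F [-4.7  3.1  4.6] M [0.555 0.615 0.285] e6 0.454 v6 -0.015 yaw -75.4 q 1.852 gap 0.092
18.37 F [-3.9  2.6  6.2] M [0.564 0.615 0.282] e6 0.307 v6 -0.003 yaw -75.38 q 1.851 gap 0.094
18.42 F [-3.5  2.5  5.2] M [0.573 0.665 0.24 ] e6 0.264 v6 0.001 yaw -75.38 q 1.851 gap 0.095
18.47 F [-4.2  2.6  4.8] M [0.556 0.69  0.287] e6 0.257 v6 0.0 yaw -75.38 q 1.851 gap 0.093
18.52 F [-3.8  2.5  5.2] M [0.559 0.662 0.291] e6 0.257 v6 0.001 yaw -75.38 q 1.851 gap 0.097
```

Moving torque is about 0.35 N·m and 0.28 N·m holds at rest, so about 12–15 N on the timber. Releasing with a small opening.

play_rows([
  [[0, 0, 0], [0, 0, 0], 0.15],
  [[0, 0, 0], [0, 0, 0], 0.22],
  [[0, 0, 0], [0, 0, 0], 0.28],
  [[0, 0, 0], [0, 0, 0], 0.28],
  [[0, 0, 0], [0, 0, 0], 0.28],
])

```text
clock: 18.93
eef_pos: [489.6, -185.5, 85.3]
orientation: [-0.002, 0.791, -0.612, 0.0]
wrist_force: [0.1, 0.5, -0.1]
finger_gap: 0.283
```

play_rows([
  [[0, 0, 0], [0, 0, 10], 0.28],
  [[0, 0, 0], [0, 0, 25], 0.28],
  [[0, 0, 0], [0, 0, 50], 0.28],
  [[0, 0, 0], [0, 0, 80], 0.28],
  [[0, 0, 0], [0, 0, 100], 0.28],
  [[0, 0, 0], [0, 30, 100], 0.28],
  [[0, 0, 0], [0, 70, 100], 0.28],
  [[0, 0, 0], [0, 110, 100], 0.28],
])

```text
clock: 19.6
eef_pos: [490.0, -75.2, 186.9]
orientation: [-0.002, 0.79, -0.613, 0.002]
wrist_force: [0.0, 1.2, 1.0]
finger_gap: 0.283
```

play_rows([
  [[0, 0, 0], [0, 40, 0], 0.28],
  [[0, 0, 0], [0, 80, 0], 0.28],
  [[0, 0, 0], [0, 120, 0], 0.28],
  [[0, 0, 0], [0, 140, 0], 0.28],
  [[0, 0, 0], [0, 140, 0], 0.28],
])

```text
clock: 20.02
eef_pos: [489.7, 68.6, 187.8]
orientation: [-0.003, 0.792, -0.611, 0.002]
wrist_force: [-0.9, 0.1, -0.4]
finger_gap: 0.281
```

```bash
python3 - <<'E'
from h import *
for n in("side","top"):
    im=read_camera(n); cv2.imwrite(f"pics/{n}8.png",im)
st=get_state();print(st['clock'],st['eef_pos'].round(1),st['wrist_force'].round(2),st['finger_gap'])
t=cv2.imread("pics/top8.png");s=cv2.imread("pics/side8.png")
def z(im,u0,v0,w,h,k):
    return cv2.resize(im[v0:v0+h,u0:u0+w],None,fx=k,fy=k,interpolation=cv2.INTER_CUBIC)
cv2.imwrite("pics/o1.png",z(t,250,145,80,70,8));cv2.imwrite("pics/o2.png",z(s,250,180,105,85,7))
E
```

```text
20.1167 [490.2  65.3 187.6] [ 0.54 -0.62  0.64] 0.27708175777119026
```

View pics/o1.png

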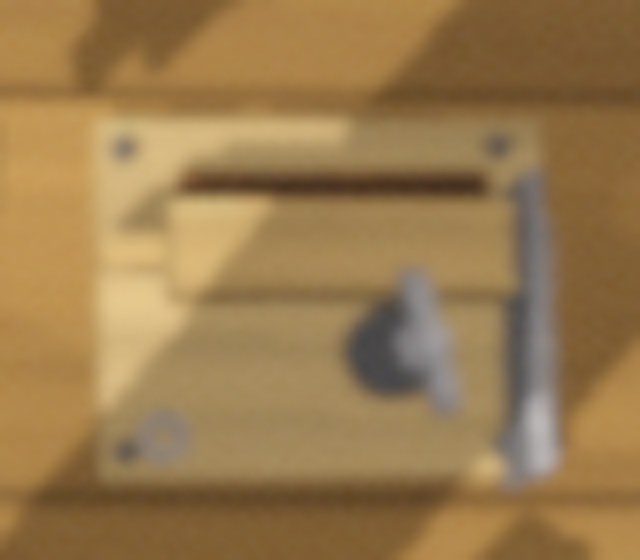

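View pics/o2.png

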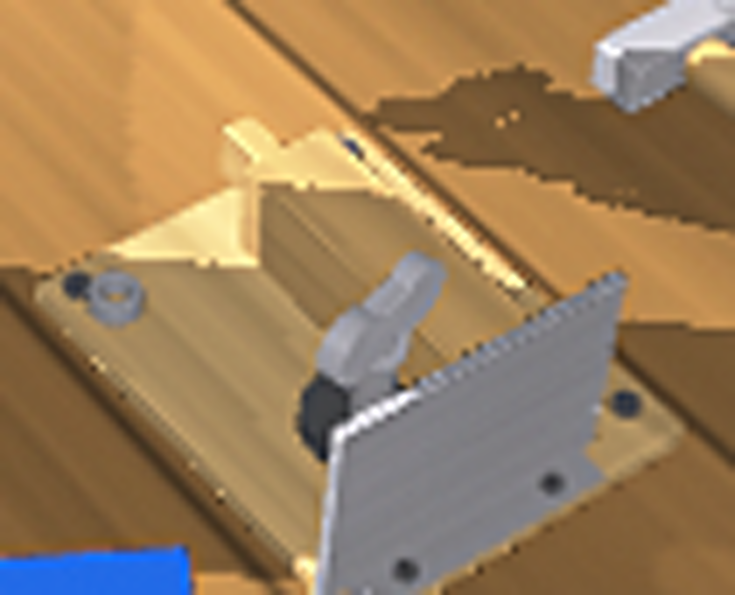

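View pics/side8.png

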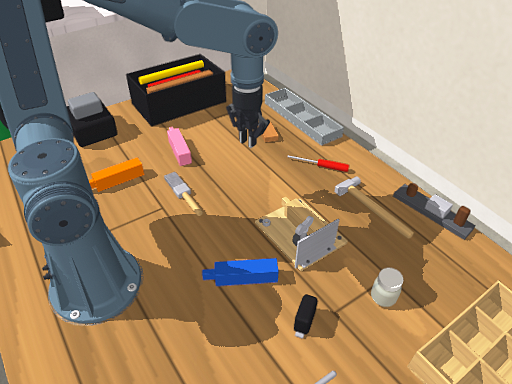

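```bash
python3 - <<'E'
from h import *
J=[532,-177.8,.012];E=[(a,b) for a in range(8) for b in range(a) if bin(a^b).count('1')==1]
L=[(x,y,z) for x in(-18,22) for y in(-50,100) for z in(12,57)]
o=[]
for n,u0,v0,k in(('top',260,160,7),('side',275,190,7)):
    im=cv2.imread(f"pics/{n}8.png")[v0:v0+60,u0:u0+56];im=cv2.resize(im,None,fx=k,fy=k,interpolation=cv2.INTER_CUBIC)
    q=(proj(n,world(J,L))-[u0,v0]+.5)*k-.5
    for a,b in E: cv2.line(im,tuple(np.int32(q[a])),tuple(np.int32(q[b])),(0,0,255),1,cv2.LINE_AA)
    o.append(im)
cv2.imwrite("pics/p.png",np.hstack(o))
E
```

```text
(no output)
```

View pics/p.png

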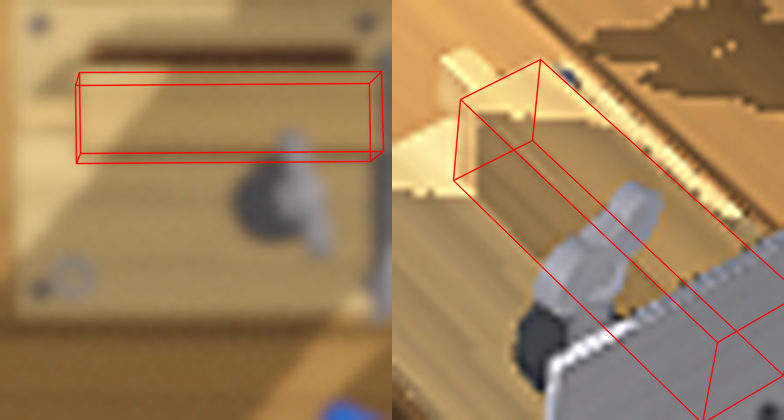

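```bash
python3 -c "
from rig import *
print(finish_job())"
```

```text
the job is handed in; nothing more can be done
None
```

The timber is clamped in the jig and the job is handed in, at about 20 s of the 72 s allowed. No verdict was reported.

- **Placing:** I gripped the timber about 32 mm towards the tenon and lowered it to bed contact. I then slid it to the stop plate until I felt about 5–6 N and released it there.
- **Clamping:** I turned the wing knob clockwise from about 0.37 to 1.85 rad. The cam began to bite at about 1.75 rad. At the end the torque was about 0.35–0.4 N·m turning and 0.28 N·m held at rest. I estimate that as 12–17 N on the timber, above the 5 N needed and below the 25 N that bruises it.
- **Last pictures:**
  - The timber lies flat and square along the fence, with its plain end at the plate and the tenon pointing away.
  - The knob stayed where it was left. The gripper is clear of everything and the bystanders look undisturbed.

**Disagreements:**
- **Timber x:** The picture overlay put its centre at jig x of about 4–5 mm, while the cam angle gives about 2.5 mm. Both are within the limit of 7.5 mm.
- **Knob position:** The knob's axis, found while pinching it, was 1–2 mm from the camera estimate.

I had no direct reading of the cam force after letting go.

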